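Load the printing block and slide it to the printing station

ROBOT

A 6-joint arm with a two-finger parallel gripper is mounted at the origin on a cart in front of the work surface, level with it; the furniture and walls round the work are solid. World frame = base frame: x ahead of the robot, y to its left, z up, the work surface at z = 0. Lengths are in m, angles in rad, forces in N, time in s.
With the tool pointing down it reaches from about 0.275 to 0.775 m from the base axis. Payload 14.6 kg.
Tool frame: the origin (TCP) lies midway between the tips of the shut fingers; the grasp point (between the pads) lies 19 mm behind it; x points along the fingers, z is the direction in which the jaws open and shut, and the axes are right-handed (so a half turn about x gives the same grasp; the last joint's range is limited). The gripper opens to 85 mm and grips with 20 to 120 N. Pads are 22 mm wide; open, the fingers measure 114 mm over their backs; the gripper's body (76 mm by 85 mm) begins 54 mm behind the grasp point. The pads swing forward as they close: fully open they stand 13 mm farther back than shut.
Start: joints at [-1.287, 0.263, -0.048, 1.259, 0, 1.415], TCP at [0.223, -0.475, 0.2] pointing down, gripper open.
Joint ranges: [-2.65, 2.65], [-0.89, 1.7], [-1.18, 1.37], [-2.13, 2.11], [-1.35, 1.29], [-3.14, 3.14]. Speed limits (rad/s): [1.89, 1.89, 2.57, 2.79, 3.14, 3.14].

INTERFACE

Orientations are given as a unit quaternion [x, y, z, w].
In Python, from workcell import env, camera, job gives the robot as it stands.
- The arm moves only by the shell command python3 -m crank 'ROWS' [OPENING] [FORCE]. ROWS is JSON, a list of rows, each a list of 4 numbers: the shift along the tool's x, y, z in units of 25 mm (1.0 is 25 mm), then the turn about the tool's x in units of 10 degrees (1.0 is 10 degrees). A call has exactly 8 rows; each row shifts and turns the commanded pose from where the row before left it, along the tool's axes as they then stand; what a row does not reach is not made up. A row lasts 1/8 s, in which the tool goes at most 62.5 mm and 10.7 degrees, less where a joint would pass 70% of its speed; a pose out of reach is approached as far as the arm can. A call is refused whole if a number of a shift passes 1 or a number of a turn 1, either way. A call with a gripper value outside its range is refused whole. OPENING is the finger opening in mm, from 0 to 85.4, set as the call begins (- or left out, the last holds). The fingers move at their own pace and stop on an object; FORCE is the grip in N (left out, the last holds). Time passes only in rows, so rows that do not move let the fingers close, or fill a call up. It gives the time, the measured TCP pose, the force and the opening at its end, in the units of the state.
- env.get_state(): the state, without advancing time (a new reading comes with each control period).
- camera(name): name is "side" or "top"; returns a dict with "img" (420x560x3 uint8, red, green, blue), "mtx" (3x3 intrinsics, pixels), "origin" and "attitude" of the camera in the world. Camera axes: x right, y down, z forward; pixel columns grow to the right and rows downward; lengths in m; the calibration is good to about 2 mm. A picture is of the moment at which its call begins. There is no depth.
- job.job_done(): hands the job in, once; it reports no verdict.
The state is a dict: "clock": time; "qpos": joint angles; "qd": joint speeds; "tau": joint torques, N m; "position": TCP position; "tool_rot": TCP orientation; "ft_force": force on the tool from outside, world axes, zero at the start; "wrist_torque": the same for the moment, N m; "opening": finger opening in m.
Only numpy, scipy, OpenCV 4.12 (cv2) and the standard library are available. Lean on these libraries where they do the work, as an engineer would, in place of code of your own. Each camera call takes 0.05 s, during which the arm holds its last target. There are 200 camera calls.

TASK

Load the carved printing block, inked face up, into the bed of the sliding carriage: hook its tongue under the steel lip at the robot's end of the bed, then rotate the other end down until the block lies flat on the bed in front of the far stop. Then push the carriage, which has a red knob, all the way along the rails to the station at the green end block. Leave the red paint tin and the wooden bench hook where they are.

Things in the scene. Friction and masses are not known exactly. Their poses are not given: they have to be found in the camera images.
- print_block: Loose printing block, pale wood, black carved face up; 0.1 to 0.25 kg. Origin: middle of underside, below the grip. +x points away from the tongue, z up. Main body x -60 to +65 mm, 50 wide, 28 high: pinch across its width near x = 0. Tongue: x -60 to -84, 8 thick, full width, flush with the underside. At the start it lies flat on the worktop, tongue towards the robot within 0.7 rad.
- tongue_end (a point): Middle of the end face of the block's tongue: block frame (-84, 0, 4) mm; axes as the block's.
- bed (a point): On the carriage's aluminium bed floor, 56 mm above the worktop: the block's origin lies here when seated, its axes along these. +x from lip to far stop, +y along the rails to the green station, z up. Within 35 mm of x = 0 the floor is only 40 mm wide: free for fingers beside the block down to the board, 30 mm below. All lip, stop and pin sizes are in this frame.
- lip (a point): Middle of the lower front edge of the dark steel lip, bed frame (-71, 0, 14) mm; axes as the bed's. The lip is 6 mm thick (top at z 20), 74 wide; the slot below it ends at a wall at x -88. A seated tongue is about 13 mm under it. The tongue enters freely when tilted down by 12 to 18 degrees.
- far_stop (a point): Middle of the top front edge of the far stop, bed frame (69, 0, 10) mm: 4 mm clear of the seated block, 10 mm thick; it keeps the block from going in level. Four brass guide pins, 8 mm thick, 13 high, domed, stand at x -47 and +47, y -31.5 and +31.5: 2.5 mm play on each side of the block. Axes as the bed's.
- push_knob (a point): On the axis of the carriage's upright red knob, bed frame (114, 0, 32) mm: stem 20 mm thick from 8 to 36 mm above the bed floor, head 26 mm thick up to 49 mm. Nothing stands beside it along y; axes as the bed's. Push it along the bed's +y or pinch it.
- carriage (a joint): Travel of the carriage along its two rails: 0 at the grey end block (loading station), growing along the bed's +y, 0.11 m at its hard stop before the green end block. Starts between 0 and 0.025. Dry friction about 3 N; it stays where it is left and cannot turn or tilt.
- paint_tin: Bystander: small red paint tin, 77 mm across, 77 mm high; origin under its centre.
- bench_hook: Bystander: small wooden bench hook lying flat, 170 x 100 mm, 32 mm high; origin under its centre.
Mind the look-alikes: they are no part of the job. Leave any purple look-alike of the print_block alone.

How it is judged:
By the outcome, as a careful person would: the job done as asked, in the order asked, and still so for the second after the job is handed in, with the robot touching nothing.
It also fails if it takes over 51 s, if anything falls off the work surface, if the arm or the gripper's body presses on something with over 40 N, if the wrist force passes 120 N, or if a joint passes its speed limit or range.

## Working session

There is one attempt and no reset: what is moved stays moved. The work goes in short steps, Python scripts to look and compute and a shell command to move; the robot and the scene stay as the last step left them, time stands still between calls to the robot, and variables do not carry over. Pictures are saved under pics/ and viewed, about 8 in all and at most 12, crops included, and the job is handed in when it is done.

```bash
mkdir -p pics; ls
python3 - <<'E'
from workcell import env,camera
import cv2,numpy as np
s=env.get_state();print({k:np.round(v,4).tolist() for k,v in s.items()})
for n in("side","top"):
    c=camera(n);cv2.imwrite(f"pics/{n}0.png",cv2.cvtColor(c["img"],cv2.COLOR_RGB2BGR))
    print(n,c["mtx"],c["origin"],c["attitude"])
E
```

```text
pics
{'clock': 0.0, 'qpos': [-1.2873, 0.2635, -0.0489, 1.2594, 0.0, 1.4155], 'qd': [-0.0003, -0.0008, 0.0012, 0.0009, -0.0006, -0.0001], 'tau': [0.0015, -63.7621, 38.4562, 0.0139, -0.0001, 0.0], 'position': [0.223, -0.475, 0.1994], 'tool_rot': [0.3795, 0.5971, -0.379, 0.5965], 'ft_force': [-0.0062, 1.3188, -0.2987], 'wrist_torque': [0.0231, -0.0103, 0.0445], 'opening': 0.0855}
side [[540.25241448   0.         284.91842949]
 [  0.         540.25241448 209.88291631]
 [  0.           0.           1.        ]] [ 0.16264138 -1.31656289  0.72989007] [ 0.83985205 -0.12938199  0.08472632 -0.52031748]
top [[401.03805015   0.         275.08282221]
 [  0.         401.03805015 212.82734315]
 [  0.           0.           1.        ]] [ 0.48529092 -0.10037461  1.09516251] [ 0.70935624 -0.70314092  0.03343683 -0.03589643]
```

View pics/side0.png

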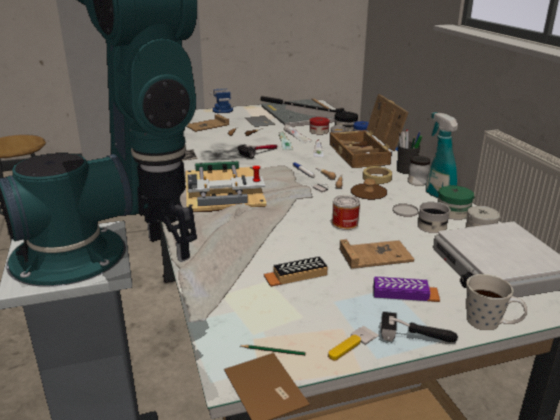

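View pics/top0.png

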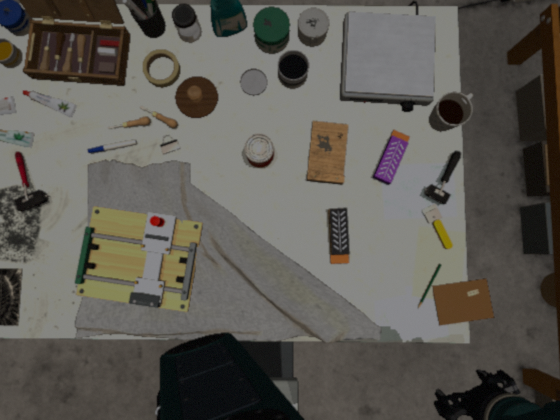

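The candidates in the top view are the black-faced block at (338,235), tongue toward the robot, and the purple look-alike at (391,157). The dark roller at (20,180) and dark print at (8,290) are not blocks. I choose (338,235). The carriage is at (152,260), with its red knob at (156,221), and green is at the left (+y). Next I'll check a close crop.

```bash
cat > h.py <<'E'
import numpy as np,cv2
from scipy.spatial.transform import Rotation as R
from workcell import env,camera
def ray(c,u,v):
    d=np.linalg.solve(c["mtx"],[u,v,1.]);return R.from_quat(c["attitude"]).apply(d)
def onz(c,u,v,z):
    d=ray(c,u,v);o=np.array(c["origin"]);return o+d*(z-o[2])/d[2]
def proj(c,p):
    q=R.from_quat(c["attitude"]).inv().apply(np.atleast_2d(p)-c["origin"]);q=q@np.array(c["mtx"]).T;return q[:,:2]/q[:,2:]
def crop(c,x0,y0,w,h,k):
    im=cv2.cvtColor(c["img"],cv2.COLOR_RGB2BGR)[y0:y0+h,x0:x0+w];return cv2.resize(im,None,fx=k,fy=k,interpolation=cv2.INTER_CUBIC)
E
python3 - <<'E'
from h import *
c=camera("top")
a=crop(c,70,195,140,120,5);b=crop(c,310,195,60,75,0 or 5)
cv2.imwrite("pics/t1.png",crop(c,70,195,140,120,5));
s=camera("side")
p=np.zeros((600,800,3),np.uint8)
b=crop(c,315,200,50,70,8);p[:560,:400]=b
d=crop(s,260,250,75,40,5);p[:200,410:785]=d
d=crop(s,175,155,95,60,4);p[220:460,410:790]=d
cv2.imwrite("pics/t2.png",p)
E
```

```text
(no output)
```

View pics/t1.png

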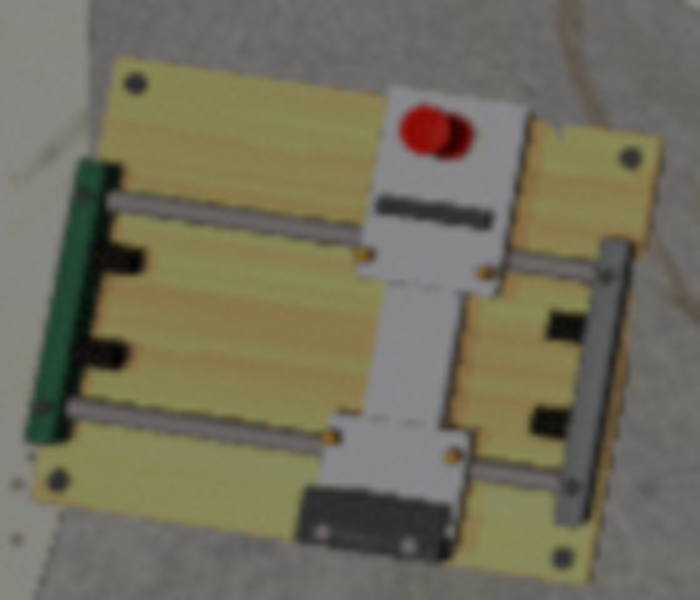

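View pics/t2.png

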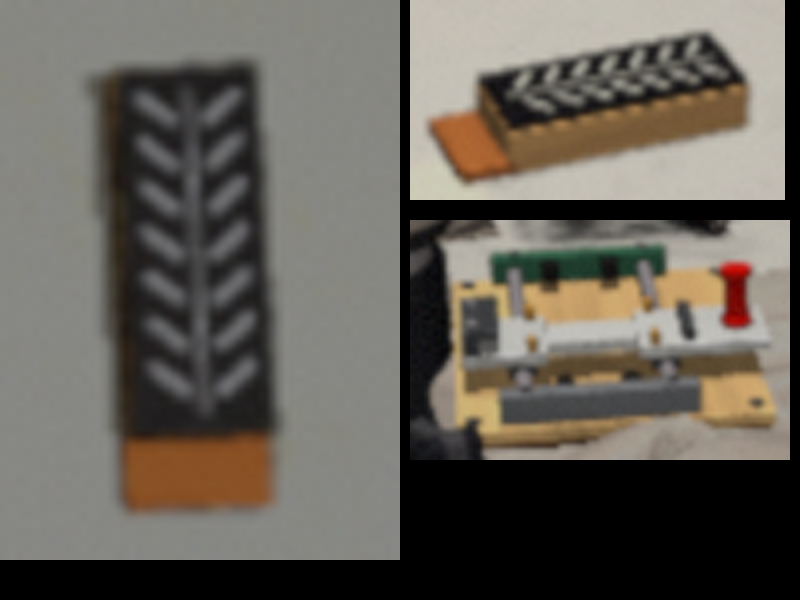

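t1 and t2 show the wanted block, black carved top with an orange-brown tongue toward the robot. The bed has pins at t1 (364,254), (486,272), (331,437) and (452,456), the knob head at (425,130), and the lip front edge from (305,487) to (452,505).

```bash
cat > fit.py <<'E'
from h import *
from scipy.optimize import least_squares
def fit(obs,z0,x0):
    # obs: (cam, px, point in mm)
    def w(p,q):
        return R.from_euler("z",p[2]).apply(np.array(q)/1e3)+[p[0],p[1],z0]
    f=lambda p:np.concatenate([proj(c,w(p,q))[0]-u for c,u,q in obs])
    r=least_squares(f,x0,loss="soft_l1",x_scale=[.1,.1,.1]);return r.x,r.fun.reshape(-1,2)
def px(X,Y,k,x0,y0): return np.array([x0+(X+.5)/k-.5,y0+(Y+.5)/k-.5])
E
python3 - <<'E'
from fit import *
t=camera("top");s=camera("side")
P=lambda X,Y:px(X,Y,5,70,195)
o=[(t,P(*a),b) for a,b in [((364,254),(47,31.5,9)),((486,272),(47,-31.5,9)),((331,437),(-47,31.5,9)),((452,456),(-47,-31.5,9)),((425,130),(114,0,49)),((305,487),(-71,37,20)),((452,505),(-71,-37,20))]]
S=lambda X,Y:px(X-410,Y-220,4,175,155)
o2=[(s,S(736,268),(114,0,48))]
for oo in(o,o2+o):
    p,r=fit(oo,.056,[.34,.2,0]);print("bed",p.round(4),r.round(1).tolist())
B=lambda X,Y:px(X,Y,8,315,200)
o=[(t,B(*a),b) for a,b in [((115,68),(65,25,28)),((255,65),(65,-25,28)),((275,432),(-60,-25,28)),((125,437),(-60,25,28)),((125,510),(-84,25,8)),((273,503),(-84,-25,8))]]
S=lambda X,Y:px(X-410,Y,5,260,250)
o2=[(s,S(*a),b) for a,b in [((478,77),(-60,25,28)),((512,130),(-60,-25,28)),((748,85),(65,-25,28)),((710,33),(65,25,28)),((470,178),(-84,-25,8)),((432,119),(-84,25,8))]]
for oo in(o,o2,o+o2):
    p,r=fit(oo,0,[.5,-.25,0]);print("block",p.round(4),r.round(1).tolist())
# tin, hook positions approx
for n,u,v,z in[("tin",259,149,.077),("hook",327,152,.02),("purple",391,157,.028)]:print(n,onz(t,u,v,z).round(3))
E
```

```text
bed [ 0.4489  0.2179 -0.1366] [[0.1, 0.0], [-0.1, 0.0], [0.2, 0.2], [0.4, 0.0], [-0.2, -0.4], [-0.0, -0.3], [-0.4, 0.5]]
bed [ 0.4488  0.2179 -0.1376] [[0.3, -0.5], [0.1, 0.1], [-0.1, 0.1], [0.2, 0.2], [0.4, 0.1], [-0.1, -0.4], [-0.0, -0.2], [-0.4, 0.5]]
block [ 0.5418 -0.2661  0.0431] [[-0.7, -0.5], [0.5, -0.8], [0.4, 0.3], [0.3, 0.3], [-0.3, 0.1], [-0.2, 0.4]]
block [ 0.5417 -0.2705  0.0548] [[-0.3, 0.1], [0.2, 0.2], [1.3, -0.7], [0.4, -0.3], [-1.0, -0.2], [-0.4, 0.6]]
block [ 0.5421 -0.2673  0.0472] [[-0.3, -0.6], [0.8, -0.9], [1.0, 0.1], [0.8, 0.2], [0.3, 0.0], [0.4, 0.2], [-0.5, -0.7], [-0.2, -0.6], [1.0, -1.2], [0.3, -0.9], [-1.4, -1.1], [-0.6, -0.3]]
tin [ 0.751 -0.053  0.077]
hook [ 0.759 -0.237  0.02 ]
purple [ 0.745 -0.409  0.028]
```

Bed and block poses are well fitted. Because the tool can't pitch, my plan is:
1. Grip the block lightly, slightly forward of its middle.
2. Set its far end on the far stop, so the block pivots in the pads with the tongue dipping to the floor.
3. Slide the tongue under the lip and press the far end down.

```bash
cat > go.py <<'E'
import sys
from fit import *
# usage: go(target xyz, jaw yaw (world direction of tool z, mod pi))
def go(p,yaw):
    s=env.get_state();r=R.from_quat(s["tool_rot"]);M=r.as_matrix()
    d=r.inv().apply(np.array(p)-s["position"])*1e3
    z=np.arctan2(M[1,2],M[0,2]);sg=np.sign(M[2,0])
    t=(yaw-z+np.pi/2)%np.pi-np.pi/2
    print("t",s["clock"].round(2) if hasattr(s["clock"],'round') else s["clock"],"pos",np.round(s["position"],4),"toolx",M[:,0].round(3),"jawyaw",z.round(3),"q6",round(s["qpos"][5],2),"F",np.round(s["ft_force"],1),"open",round(s["opening"],4))
    print("SHIFT before turn (units)",(d/25).round(2),"turn units",round(float(np.degrees(t)*sg/10),3))
    a=t*sg;c_,s_=np.cos(a),np.sin(a)
    d2=R.from_rotvec([a,0,0]).inv().apply(d);print("SHIFT after turn",(d2/25).round(2))
BED=np.array([.4488,.2179]);BY=-.137
BLK=np.array([.5420,-.2668]);LY=.046
def bed(x,y,z): 
    return np.r_[BED+[np.cos(BY)*x/1e3-np.sin(BY)*y/1e3,np.sin(BY)*x/1e3+np.cos(BY)*y/1e3],.056+z/1e3]
def blk(x,y,z):
    return np.r_[BLK+[np.cos(LY)*x/1e3-np.sin(LY)*y/1e3,np.sin(LY)*x/1e3+np.cos(LY)*y/1e3],z/1e3]
E
python3 -c "
from go import *
go(blk(6,0,60),LY+np.pi/2)"
```

```text
t 0.3 pos [ 0.223  -0.4752  0.1997] toolx [-0.  0. -1.] jawyaw -1.132 q6 1.42 F [-0.3 -0.3  0.8] open 0.0856
SHIFT before turn (units) [ 5.59 15.31 -2.03] turn units 2.25
SHIFT after turn [ 5.59 13.37 -7.74]
```

```bash
python3 -m crank '[[0,0,0,0.75],[0,0,0,0.75],[0,0,0,0.75],[0.2,1,-0.59,0],[0.2,1,-0.59,0],[0.3,1,-0.59,0],[0.4,1,-0.59,0],[0.4,1,-0.59,0]]' 75 30; python3 -m crank '[[0.4,1,-0.59,0],[0.4,1,-0.59,0],[0.4,1,-0.59,0],[0.5,1,-0.59,0],[0.5,1,-0.59,0],[0.5,1,-0.59,0],[0.5,1,-0.59,0],[0.5,0.8,-0.5,0]]'; python3 -c "
from go import *
go(blk(6,0,0),LY+np.pi/2)
c=camera('top');s=camera('side')
p=np.zeros((600,800,3),np.uint8)
p[:600,:400]=crop(c,280,150,100,150,4);p[:320,400:]=crop(s,230,210,100,80,4)
cv2.imwrite('pics/a.png',p)"
```

```text
clock: 1.3
position: [0.3453, -0.3953, 0.1621]
tool_rot: [0.488, 0.511, -0.488, 0.511]
ft_force: [-0.8, 0.2, 0.6]
opening: 0.0749
clock: 2.3
position: [0.5348, -0.2705, 0.0694]
tool_rot: [0.488, 0.512, -0.488, 0.511]
ft_force: [0.4, -0.0, 0.2]
opening: 0.0749
t 2.3 pos [ 0.5348 -0.2705  0.0694] toolx [-0.  0. -1.] jawyaw -1.524 q6 2.49 F [ 0.4 -0.   0.2] open 0.0749
SHIFT before turn (units) [ 2.77  0.53 -0.14] turn units 0.003
SHIFT after turn [ 2.77  0.53 -0.14]
```

View pics/a.png

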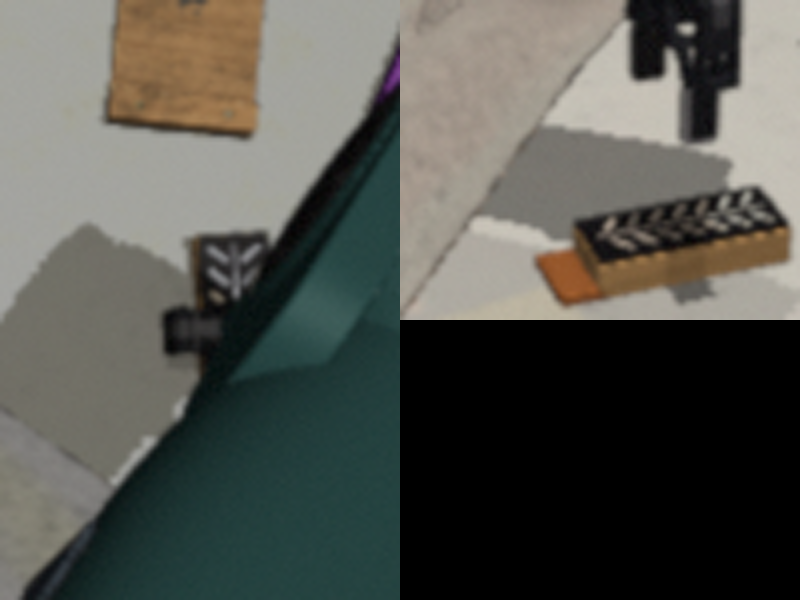

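The fingers straddle the block in both views: finger at (190,330) in the top crop, shadow across the block in the side crop. Next I'll descend.

```bash
python3 -m crank '[[0,0,0,0],[0.2,0.2,-0.05,0],[0.5,0,-0.05,0],[0.5,0,0,0],[0.5,0,0,0],[0.4,0,0,0],[0,0,0,0],[0,0,0,0]]'; python3 -c "
from go import *
go(blk(6,0,-1),LY+np.pi/2)"
```

```text
clock: 3.4
position: [0.539, -0.2686, 0.0176]
tool_rot: [0.488, 0.511, -0.488, 0.512]
ft_force: [-0.6, 0.0, 0.6]
opening: 0.0752
t 3.4 pos [ 0.539  -0.2686  0.0176] toolx [ 0. -0. -1.] jawyaw -1.525 q6 2.5 F [-0.6  0.   0.6] open 0.0752
SHIFT before turn (units) [ 0.75  0.36 -0.07] turn units 0.001
SHIFT after turn [ 0.75  0.36 -0.07]
```

```bash
python3 -m crank '[[0.2,0.36,-0.07,0],[0.3,0,0,0],[0.25,0,0,0],[0,0,0,0],[0,0,0,0],[0,0,0,0],[0,0,0,0],[0,0,0,0]]'; python3 -m crank '[[0,0,0,0],[0,0,0,0],[0,0,0,0],[0,0,0,0],[0,0,0,0],[0,0,0,0],[-0.2,0,0,0],[-0.6,0,0,0]]' 40 35;  python3 -m crank '[[-1,0,0,0],[-1,0,0,0],[-1,0,0,0],[-1,0,0,0],[-1,0,0,0],[-0.3,0,0,0],[0,0,0,0],[0,0,0,0]]';python3 -c "
from go import *
go(bed(20,0,60),BY+np.pi/2)
s=camera('side');cv2.imwrite('pics/b.png',crop(s,200,150,160,120,5))"
```

```text
clock: 4.4
position: [0.5478, -0.2663, -0.0013]
tool_rot: [0.488, 0.511, -0.488, 0.511]
ft_force: [0.4, 0.6, 0.4]
opening: 0.075
clock: 5.4
position: [0.5474, -0.2661, 0.0189]
tool_rot: [0.488, 0.512, -0.488, 0.511]
ft_force: [0.7, -0.5, -0.2]
opening: 0.0398
clock: 6.4
position: [0.5473, -0.2661, 0.1503]
tool_rot: [0.488, 0.512, -0.488, 0.511]
ft_force: [-0.1, 0.4, 0.9]
opening: 0.0396
t 6.4 pos [ 0.5473 -0.2661  0.1503] toolx [-0.001  0.001 -1.   ] jawyaw -1.525 q6 2.51 F [-0.1  0.4  0.9] open 0.0396
SHIFT before turn (units) [  1.39  -2.26 -19.37] turn units 1.049
SHIFT after turn [  1.39  -5.75 -18.64]
```

View pics/b.png

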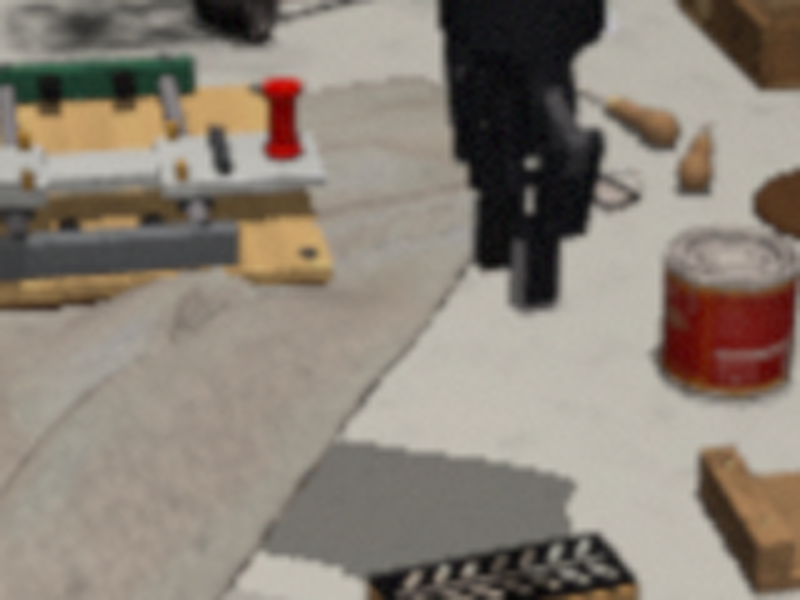

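The block was missed: the opening went to 39.6 mm and the picture shows it still lying unmoved at (500,570). I suspect the fingers had not finished closing when I lifted. I'll retry and close with the arm still.

```bash
python3 -m crank '[[0.8,0,0,0],[1,0,0,0],[1,0,0,0],[1,0,0,0],[0.9,0,0,0],[0.7,0,0,0],[0.4,0,0,0],[0.2,0,0,0]]' 70 35; python3 -m crank '[[0.06,0,0,0],[0,0,0,0],[0,0,0,0],[0,0,0,0],[0,0,0,0],[0,0,0,0],[0,0,0,0],[0,0,0,0]]' 40 35; python3 -c "
from go import *
go(blk(6,0,-1),LY+np.pi/2)
s=camera('side');cv2.imwrite('pics/c.png',crop(s,240,210,120,80,6))"
```

```text
clock: 7.45
position: [0.5476, -0.2662, 0.0006]
tool_rot: [0.488, 0.512, -0.488, 0.511]
ft_force: [0.1, -0.5, -0.0]
opening: 0.07
clock: 8.45
position: [0.5478, -0.2663, -0.0004]
tool_rot: [0.488, 0.511, -0.488, 0.511]
ft_force: [1.3, -0.5, 0.8]
opening: 0.0398
t 8.45 pos [ 5.478e-01 -2.663e-01 -4.000e-04] toolx [-0.  0. -1.] jawyaw -1.525 q6 2.51 F [ 1.3 -0.5  0.8] open 0.0398
SHIFT before turn (units) [0.02 0.01 0.01] turn units 0.001
SHIFT after turn [0.02 0.01 0.01]
```

View pics/c.png

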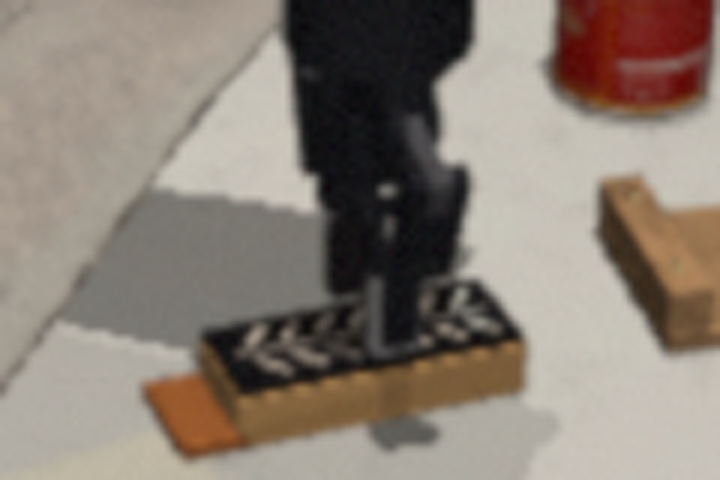

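The picture shows the finger tips, near one at (395,350), hovering over the black face although the reported TCP z is 0. The real tips are higher than the state says, so I'll measure that offset from the image, including x and y.

Run:
```python
from go import *
s=camera("side");t=camera("top")
u=px(395,352,6,240,210)
for z in(0,.01,.02,.03,.04,.05):print(z,onz(s,*u,z).round(4))
print("expected tip px for y-.293, z=0..", [proj(s,[.548,-.293,z])[0].round(1).tolist() for z in(0,.01,.02,.03,.04)],u)
st=env.get_state();print(st["position"],st["qpos"],st["tool_rot"])
p=np.zeros((600,800,3),np.uint8)
p[:600,:480]=crop(t,300,180,80,100,6)
cv2.imwrite("pics/d.png",p[:, :480])
```

```text
0 [ 0.5664 -0.244   0.    ]
0.01 [ 0.5609 -0.2587  0.01  ]
0.02 [ 0.5554 -0.2734  0.02  ]
0.03 [ 0.5499 -0.2881  0.03  ]
0.04 [ 0.5443 -0.3028  0.04  ]
0.05 [ 0.5388 -0.3175  0.05  ]
expected tip px for y-.293, z=0.. [[305.1, 280.0], [305.2, 276.5], [305.3, 273.0], [305.4, 269.4], [305.5, 265.9]] [305.41666667 268.25      ]
[ 5.47753335e-01 -2.66345318e-01 -4.01394896e-04] [-5.86301214e-01  5.27452963e-01 -1.94516573e-01  8.48864863e-01
 -2.28837606e-06  2.50923200e+00] [ 0.48835042  0.51139437 -0.48835672  0.51136815]
```

View pics/d.png

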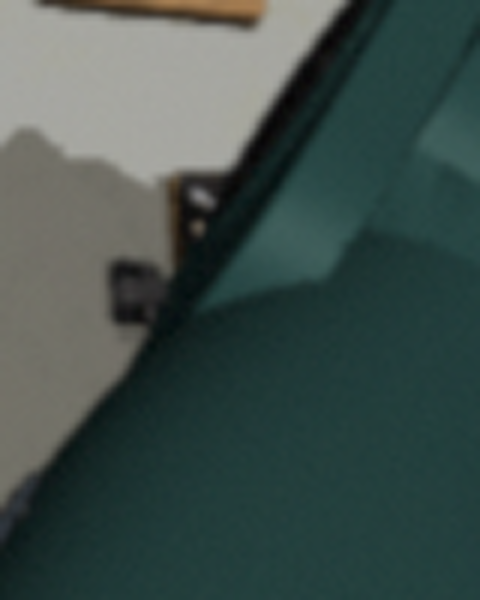

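The tips are really about 30 mm higher than the reported TCP (z ≈ 0.033 at the matching x, y). I'll correct empirically: open, descend 30 mm while watching the force, then close.

```bash
python3 -m crank '[[0,0,0,0],[0,0,0,0],[0,0,0,0],[0,0,0,0],[0.4,0,0,0],[0.4,0,0,0],[0.3,0,0,0],[0.05,0,0,0]]' 66 30; python3 -m crank '[[0.05,0,0,0],[0,0,0,0],[0,0,0,0],[0,0,0,0],[0,0,0,0],[0,0,0,0],[0,0,0,0],[0,0,0,0]]' 40 30; python3 -c "
from go import *
go(blk(6,0,-30),LY+np.pi/2)
s=camera('side');cv2.imwrite('pics/e.png',crop(s,240,210,120,80,6))"
```

```text
clock: 9.6
position: [0.5473, -0.2661, -0.0299]
tool_rot: [0.488, 0.512, -0.488, 0.511]
ft_force: [0.1, 0.3, -0.4]
opening: 0.066
clock: 10.6
position: [0.5478, -0.2664, -0.0302]
tool_rot: [0.488, 0.511, -0.488, 0.511]
ft_force: [-1.1, 0.7, 3.7]
opening: 0.0493
t 10.6 pos [ 0.5478 -0.2664 -0.0302] toolx [ 0. -0. -1.] jawyaw -1.525 q6 2.51 F [-1.1  0.7  3.7] open 0.0493
SHIFT before turn (units) [-0.01  0.01  0.01] turn units 0.001
SHIFT after turn [-0.01  0.01  0.01]
```

View pics/e.png

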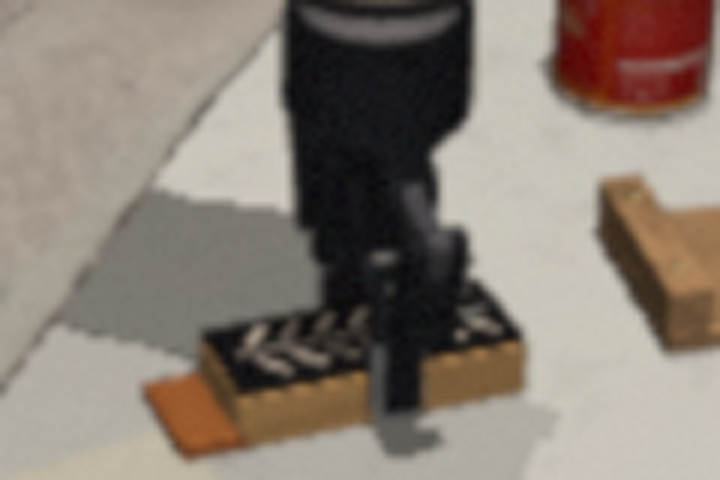

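Gripped: opening 49.3 mm, with the finger at crop (395,390), on the block at x ≈ +7. Next I'll lift and move to the bed.

```bash
python3 -m crank '[[-0.3,0,0,0],[-0.6,0,0,0],[-0.8,0,0,0],[-0.8,0,0,0],[-0.8,0,0,0],[-0.8,0,0,0],[-0.7,0,0,0],[-0.3,0,0,0.05]]'; python3 -c "
from go import *
go(bed(6+16,0,-30+40),BY+np.pi/2)"
```

```text
clock: 11.65
position: [0.5481, -0.2666, 0.0988]
tool_rot: [0.491, 0.509, -0.491, 0.51]
ft_force: [0.0, 0.7, -2.0]
opening: 0.0495
t 11.65 pos [ 0.5481 -0.2666  0.0988] toolx [ 0.002 -0.001 -1.   ] jawyaw -1.534 q6 2.52 F [ 0.   0.7 -2. ] open 0.0495
SHIFT before turn (units) [  1.29  -2.39 -19.36] turn units 0.997
SHIFT after turn [  1.29  -5.71 -18.66]
```

```bash
python3 -m crank '[[0,0,0,0.5],[0,0,0,0.5],[0,-0.1,-0.3,0],[0,-0.2,-0.6,0],[0,-0.28,-0.9,0],[0,-0.3,-1,0],[0,-0.3,-1,0],[0,-0.3,-1,0]]'; python3 -m crank '[[0,-0.3,-1,0],[0,-0.3,-1,0],[0,-0.3,-1,0],[0,-0.3,-1,0],[0,-0.3,-1,0],[0,-0.3,-1,0],[0,-0.3,-1,0],[0,-0.3,-1,0]]';python3 -m crank '[[0,-0.3,-1,0],[0,-0.3,-1,0],[0,-0.3,-1,0],[0,-0.3,-0.9,0],[0,-0.3,-0.7,0],[0,-0.2,-0.4,0],[0,0,0,0],[0,0,0,0]]'; python3 -c "
from go import *
go(bed(6+16,0,-30+40),BY+np.pi/2)
s=camera('side');t=camera('top')
p=np.zeros((600,800,3),np.uint8)
p[:480,:440]=crop(s,170,100,110,120,4)
p[:480,440:800]=crop(t,110,200,90,120,4)
cv2.imwrite('pics/f.png',p[:480])"
```

```text
clock: 12.65
position: [0.5269, -0.14, 0.0973]
tool_rot: [0.533, 0.465, -0.533, 0.465]
ft_force: [0.2, -0.0, -1.9]
opening: 0.0494
clock: 13.65
position: [0.4913, 0.0391, 0.0975]
tool_rot: [0.53, 0.479, -0.519, 0.47]
ft_force: [-0.1, 0.8, -0.7]
opening: 0.0498
clock: 14.65
position: [0.4545, 0.0986, 0.1026]
tool_rot: [0.52, 0.515, -0.485, 0.479]
ft_force: [0.1, -0.6, -1.6]
opening: 0.0494
t 14.65 pos [0.4545 0.0986 0.1026] toolx [ 0.     0.071 -0.997] jawyaw -1.582 q6 3.14 F [ 0.1 -0.6 -1.6] open 0.0494
SHIFT before turn (units) [ 1.79  0.59 -4.54] turn units 0.721
SHIFT after turn [ 1.79  0.02 -4.58]
```

View pics/f.png

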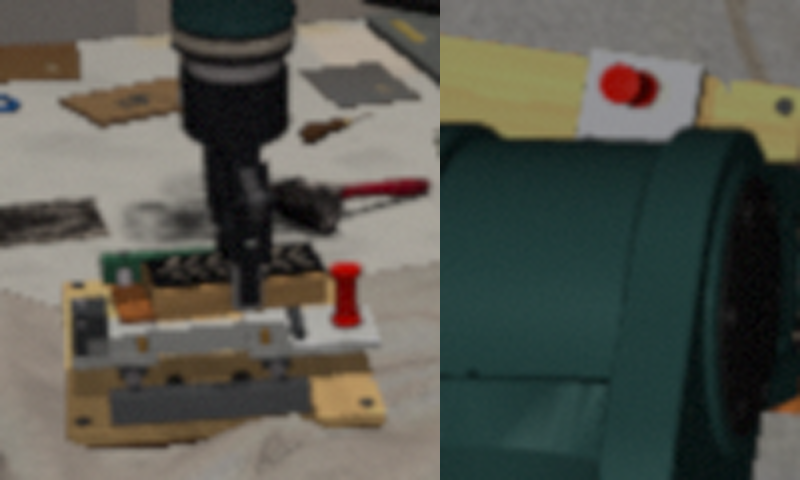

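q6 ran into its range limit (3.14) before reaching the bed, and this left the tool tilted about 4°. Underside clearance is fine, since f.png shows the block held level over the bed at (235,280). I need the half-turned grasp, so I'll set the block down on the free cloth and regrasp it.

```bash
python3 -m crank '[[0,0,0.3,-0.5],[0,0,0.6,-0.5],[0,0.3,1,0],[0,0.3,1,0],[0,0.3,1,0],[0,0.3,1,0],[0,0.3,1,0],[0,0.3,1,0]]'; python3 -c "
from go import *
go([.50,-.09,-.03],BY+np.pi/2)"
```

```text
clock: 15.75
position: [0.5247, -0.0651, 0.0909]
tool_rot: [0.476, 0.555, -0.438, 0.523]
ft_force: [0.9, -0.3, -1.5]
opening: 0.0491
t 15.75 pos [ 0.5247 -0.0651  0.0909] toolx [ 0.     0.071 -0.997] jawyaw -1.407 q6 2.66 F [ 0.9 -0.3 -1.5] open 0.0491
SHIFT before turn (units) [ 4.75 -1.19  1.16] turn units 1.724
SHIFT after turn [ 4.75 -0.8   1.46]
```

The 4° sideways tilt stays in the commanded pose. It is small against the slot and pin play, so I'll accept it and correct for it in the computation. Now I'll set the block down, open, rise and do the half turn.

```bash
python3 -m crank '[[0.6,0,0,0],[0.9,0,0,0],[0.9,0,0,0],[0.9,0,0,0],[0.7,0,0,0],[0.4,0,0,0],[0.24,0,0,0],[0,0,0,0]]' ; python3 -m crank '[[0,0,0,0],[0,0,0,0],[0,0,0,0],[-0.4,0,0,0],[-0.7,0,0,0],[-0.7,0,0,0],[-0.3,0,0,-0.5],[0,0,0,-1]]' 70; python3 -m crank '[[0,0,0,-1],[0,0,0,-1],[0,0,0,-1],[0,0,0,-1],[0,0,0,-1],[0,0,0,-1],[0,0,0,-1],[0,0,0,-1]]';python3 -m crank '[[0,0,0,-1],[0,0,0,-1],[0,0,0,-1],[0,0,0,-1],[0,0,0,-1],[0,0,0,-1],[0,0,0,-1],[0,0,0,-1]]';python3 -c "
from go import *
go([.50,-.09,-.03],1.735)
s=camera('side');cv2.imwrite('pics/g.png',crop(s,190,150,130,100,6))"
```

```text
clock: 16.75
position: [0.5243, -0.0558, -0.0247]
tool_rot: [0.476, 0.555, -0.438, 0.523]
ft_force: [0.2, -0.9, -1.1]
opening: 0.0494
clock: 17.75
position: [0.5248, -0.0597, 0.0291]
tool_rot: [0.403, 0.608, -0.36, 0.582]
ft_force: [0.8, 0.1, -0.1]
opening: 0.0698
clock: 18.75
position: [0.5244, -0.0595, 0.0284]
tool_rot: [-0.066, 0.697, 0.115, 0.704]
ft_force: [0.2, -0.2, -0.6]
opening: 0.0699
clock: 19.75
position: [0.5244, -0.0595, 0.0284]
tool_rot: [-0.503, 0.46, 0.537, 0.497]
ft_force: [-0.3, 1.3, -0.7]
opening: 0.0699
t 19.75 pos [ 0.5244 -0.0595  0.0284] toolx [ 0.001  0.071 -0.997] jawyaw 1.653 q6 -0.39 F [-0.3  1.3 -0.7] open 0.0699
SHIFT before turn (units) [ 2.24  1.09 -1.3 ] turn units -0.468
SHIFT after turn [ 2.24  1.19 -1.2 ]
```

View pics/g.png

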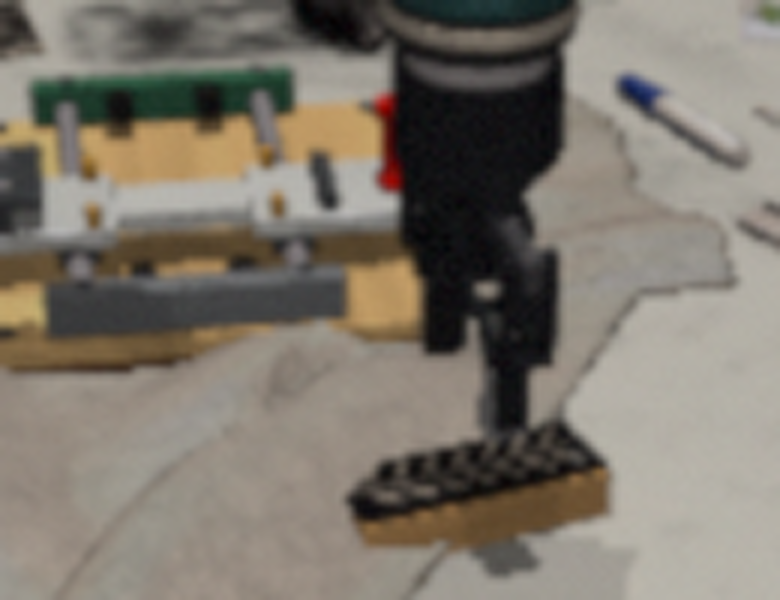

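g.png shows the block at (480,480), right of the fingers' line. Its tongue end is hidden at (350,500), apparently under the drawn cloth fold. I'll fit its pose from the visible corners and from the top camera.

Run:
```python
from go import *
s=camera("side");S=lambda X,Y:px(X,Y,6,190,150)
obs=[(s,S(605,475),(65,-25,28)),(s,S(560,424),(65,25,28)),(s,S(608,513),(65,-25,0))]
for z0 in(0,.005,.01,.02):
    p,r=fit(obs,z0,[.52,-.06,.164]);print(z0,p.round(4),r.round(1).tolist())
    w=lambda q:R.from_euler("z",p[2]).apply(np.array(q)/1e3)+[p[0],p[1],z0]
    print([((proj(s,w(q))[0]-[190,150])*6).round().tolist() for q in[(-60,25,28),(-60,-25,28),(-60,-25,0),(-84,-25,0)]])
p0=np.array([.5248,-.058]);print("expected from release", p0-.006*np.array([np.cos(.164),np.sin(.164)]))
t=camera("top");im=crop(t,200,150,100,120,5);cv2.imwrite("pics/h.png",im)
```

```text
0 [ 0.5141 -0.0639  0.1389] [[0.3, -1.0], [-0.0, -0.2], [-0.3, 1.6]]
[[309.0, 474.0], [351.0, 523.0], [352.0, 578.0], [302.0, 589.0]]
0.005 [ 0.5111 -0.0727  0.136 ] [[0.3, -1.0], [-0.0, -0.2], [-0.3, 1.7]]
[[307.0, 474.0], [349.0, 523.0], [350.0, 578.0], [300.0, 590.0]]
0.01 [ 0.5081 -0.0815  0.1331] [[0.3, -1.0], [-0.0, -0.2], [-0.3, 1.8]]
[[305.0, 474.0], [347.0, 523.0], [348.0, 579.0], [297.0, 591.0]]
0.02 [ 0.5021 -0.0992  0.1273] [[0.3, -0.9], [-0.1, -0.3], [-0.3, 2.0]]
[[300.0, 473.0], [342.0, 524.0], [343.0, 580.0], [291.0, 592.0]]
expected from release [ 0.51888051 -0.05897959]
```

View pics/h.png

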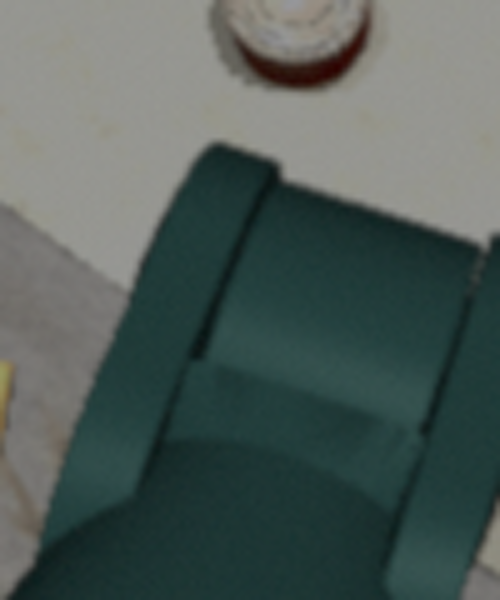

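The pose is consistent with lying flat on the worktop near the release point (yaw ≈ 0.15), so the cloth is only drawn over it. The arm hides it from the top camera. All 12 pictures are used, so from here I check by numbers. Regrasping now.

```bash
python3 -m crank '[[0.3,0,0,-0.45],[0.5,0,0,0],[0.5,0,0,0],[0.5,0,0,0],[0.3,0,0,0],[0.2,0,0,0],[0,0,0,0],[0,0,0,0]]' 68 30; python3 -m crank '[[0,0,0,0],[0,0,0,0],[0,0,0,0],[0,0,0,0],[0,0,0,0],[0,0,0,0],[0,0,0,0],[-0.2,0,0,0]]' 40 30; python3 -c "
from go import *
tx=R.from_quat(env.get_state()['tool_rot']).as_matrix()[:,0]
go(bed(6+16,0,60)+.0302*tx,BY+np.pi/2)"
```

```text
clock: 20.9
position: [0.5244, -0.0554, -0.0294]
tool_rot: [-0.521, 0.44, 0.553, 0.479]
ft_force: [-0.8, 0.6, -0.2]
opening: 0.0681
clock: 21.9
position: [0.5241, -0.0557, -0.0245]
tool_rot: [-0.521, 0.44, 0.553, 0.479]
ft_force: [0.3, 0.8, -1.7]
opening: 0.0501
t 21.9 pos [ 0.5241 -0.0557 -0.0245] toolx [-0.     0.071 -0.997] jawyaw 1.726 q6 -0.46 F [ 0.3  0.8 -1.7] open 0.0501
SHIFT before turn (units) [-3.63  0.38 11.39] turn units 1.676
SHIFT after turn [-3.63  3.65 10.8 ]
```

```bash
python3 -m crank '[[-0.7,0,0,0],[-1,0,0,0],[-1,0,0,0],[-0.93,0,0,0.84],[0,0,0,0.84],[0,0.1,0.4,0],[0,0.3,0.8,0],[0,0.32,0.95,0]]'; python3 -m crank '[[0,0.32,0.95,0],[0,0.32,0.95,0],[0,0.32,0.95,0],[0,0.32,0.95,0],[0,0.32,0.95,0],[0,0.32,0.95,0],[0,0.32,0.95,0],[0,0.32,0.95,0]]';python3 -c "
from go import *
tx=R.from_quat(env.get_state()['tool_rot']).as_matrix()[:,0]
go(bed(6+16,0,30)+.0302*tx,BY+np.pi/2)"
```

```text
clock: 22.9
position: [0.5129, -0.0048, 0.0696]
tool_rot: [-0.445, 0.516, 0.484, 0.549]
ft_force: [-0.8, -0.1, -0.6]
opening: 0.0493
clock: 23.9
position: [0.4751, 0.1918, 0.0837]
tool_rot: [-0.446, 0.516, 0.484, 0.549]
ft_force: [0.1, -0.0, -2.0]
opening: 0.0498
t 23.9 pos [0.4751 0.1918 0.0837] toolx [-0.001  0.071 -0.997] jawyaw 1.436 q6 0.32 F [ 0.1 -0.  -2. ] open 0.0498
SHIFT before turn (units) [1.18 0.3  0.9 ] turn units 0.011
SHIFT after turn [1.18 0.3  0.9 ]
```

Regrasped at 50 mm opening. Next I'll hover over the bed, a little towards the far stop, and check the tongue's x against the lip numerically in the side camera.

```bash
python3 -m crank '[[0,0.1,0.2,0],[0,0.2,0.4,0],[0.2,0.2,0.26,0],[0.3,0,0,0],[0.3,0,0,0],[0.2,0,0,0],[0.18,0,0,0],[0,0,0,0]]'
cat > chk.py <<'E'
from go import *
from scipy.spatial import ConvexHull
# fit block pose in bed frame: x, z, pitch, compare orange tongue + dark top masks in the side view
def masks(c):
    h=cv2.cvtColor(c["img"],cv2.COLOR_RGB2HSV);H,S,V=cv2.split(h)
    return ((H>4)&(H<14)&(S>150)&(V>60)),h
def tongue(c):
    m,_=masks(c);n,l,st,ce=cv2.connectedComponentsWithStats(m.astype(np.uint8))
    out=[(st[i,4],st[i,:4].tolist(),ce[i].round(1).tolist()) for i in range(1,n) if st[i,4]>25];return sorted(out)[::-1]
def pred(c,x,y,z,pitch=0,roll=0):
    q=np.array([(-84,a,b) for a in(-25,25) for b in(0,8)]+[(-60,a,b) for a in(-25,25) for b in(0,8)],float)
    q=R.from_euler("y",-pitch,degrees=True).apply(q)+[x,y,z]
    return proj(c,np.array([bed(*k) for k in q])).round(1).tolist()
E
python3 -c "
from chk import *
s=camera('side');print(tongue(s)[:6])
print(pred(s,21,0,30))
tx=R.from_quat(env.get_state()['tool_rot']).as_matrix()[:,0]
go(bed(6+21,0,10)+.0302*tx-[0,.00107,0],BY+np.pi/2)"
```

```text
clock: 24.9
position: [0.467, 0.2148, 0.0557]
tool_rot: [-0.445, 0.517, 0.483, 0.549]
ft_force: [-0.2, -0.7, -0.7]
opening: 0.0499
[(np.int32(103), [333, 206, 26, 22], [342.8, 216.4]), (np.int32(98), [430, 288, 9, 13], [433.8, 294.5]), (np.int32(63), [352, 185, 13, 12], [358.4, 189.9]), (np.int32(50), [197, 171, 9, 7], [200.8, 174.2]), (np.int32(39), [374, 185, 12, 12], [380.5, 190.5])]
[[199.6, 178.0], [199.5, 175.5], [199.1, 171.8], [198.9, 169.4], [207.6, 177.5], [207.5, 175.0], [206.9, 171.3], [206.7, 168.9]]
t 24.95 pos [0.4671 0.2149 0.056 ] toolx [ 0.     0.071 -0.997] jawyaw 1.432 q6 0.37 F [ 0.4 -0.4 -0.7] open 0.05
SHIFT before turn (units) [ 0.8  -0.34  0.  ] turn units -0.009
SHIFT after turn [ 0.8  -0.34  0.  ]
```

```bash
python3 -m crank '[[0.1,-0.16,0,0],[0.2,0,0,0],[0.2,0,0,0],[0.2,0,0,0],[0.1,0,0,0],[0.06,0,0,0],[0.06,0,0,0],[0,0,0,0]]'; python3 -c "
from chk import *
s=camera('side');print(tongue(s)[:5])
for p in(0,2,4):print(p,pred(s,18.5,0,7,p))
tx=R.from_quat(env.get_state()['tool_rot']).as_matrix()[:,0]
go(bed(4+18.5,0,6)+.0302*tx-[0,.00107,0],BY+np.pi/2)"
```

```text
clock: 25.95
position: [0.4711, 0.2166, 0.0336]
tool_rot: [-0.445, 0.516, 0.483, 0.55]
ft_force: [-5.1, 2.5, 12.6]
opening: 0.0499
[(np.int32(97), [430, 288, 9, 13], [433.8, 294.6]), (np.int32(64), [334, 206, 25, 17], [343.2, 210.8]), (np.int32(57), [354, 185, 12, 11], [359.1, 190.0]), (np.int32(46), [373, 185, 13, 11], [379.2, 190.7]), (np.int32(41), [333, 221, 23, 7], [342.4, 225.4])]
0 [[199.3, 184.9], [199.1, 182.5], [198.8, 178.6], [198.6, 176.2], [207.2, 184.5], [207.1, 182.1], [206.5, 178.1], [206.3, 175.8]]
2 [[199.4, 185.8], [199.1, 183.4], [198.8, 179.5], [198.6, 177.1], [207.3, 185.1], [207.0, 182.7], [206.5, 178.8], [206.3, 176.4]]
4 [[199.5, 186.7], [199.1, 184.3], [198.9, 180.3], [198.6, 178.0], [207.3, 185.7], [207.0, 183.3], [206.6, 179.4], [206.3, 177.0]]
t 26.0 pos [0.4711 0.2166 0.0336] toolx [ 0.001  0.072 -0.997] jawyaw 1.433 q6 0.37 F [-5.6  1.9 13.2] open 0.0497
SHIFT before turn (units) [ 0.07 -0.   -0.03] turn units -0.006
SHIFT after turn [ 0.07 -0.   -0.03]
```

Contact with about 14 N up, as expected from the far stop. I'll check the tongue's position to see whether it has dipped.

```bash
cat >> chk.py <<'E'
def tg(c):
    h=cv2.cvtColor(c["img"],cv2.COLOR_RGB2HSV);y0,x0=160,185;r=h[y0:200,x0:220].astype(int)
    m=(r[...,0]>3)&(r[...,0]<14)&(r[...,1]>140)
    n,l,st,ce=cv2.connectedComponentsWithStats(m.astype(np.uint8));i=1+np.argmax(st[1:,4])
    l=(l==i)
    for v in range(l.shape[0]):
        u=np.where(l[v])[0]
        if len(u):print(v+y0,u.min()+x0,u.max()+x0)
E
python3 -c "
from chk import *
s=camera('side');tg(s)
cv2.imwrite('pics/z.png',s['img'][...,::-1])
h=s['img'][165:200,192:206:2].sum(2)//3
print(h)"
```

```text
178 203 203
179 200 205
180 200 205
181 200 206
182 200 205
183 200 203
184 200 203
185 200 202
186 200 202
[[158 126  54  49  42  42  41]
 [157 131  48  39  48  46  39]
 [158 138  46  40  86  68  40]
 [159 140  46  45 106  84  39]
 [157 146  49  43 110  88  40]
 [150 147  62  56 105  93  58]
 [145 146 109 106 105 101 115]
 [144 146 141 138 108 109 139]
 [127 128 133 145 106 110 140]
 [ 83  82 102 144 105 111 133]
 [ 43  38  76 143 107 100 122]
 [ 31  32  74 144  95  79  94]
 [ 28  29  76 145  93  68  64]
 [ 28  31  66 136  89  62  55]
 [ 30  32  54 115  71  58  57]
 [ 31  32  47  93  56  56  57]
 [ 31  32  44  81  56  56  56]
 [ 28  33  39  85  55  57  55]
 [ 32  32  40  86  58  56  58]
 [ 40  43  48  85  57  61  73]
 [ 56  65  66  89  53  58  68]
 [ 62  74  74  95  64  61  66]
 [ 63  73  75  94  87  94  83]
 [ 60  73  75 102 142 141 129]
 [ 81  86  85 106 135 134 127]
 [ 92  93  92 102 107 107 106]
 [ 91  89  87  88  77  72  75]
 [ 78  77  78  76  48  55  60]
 [ 69  70  74  70  44  89  88]
 [ 67  69  72  73  55 102  94]
 [ 68  68  73  71  66  93  91]
 [ 67  68  73  75  76  79  77]
 [ 70  75  89  83  82  73  62]
 [ 98 114 113  88  90  86  78]
 [130 141 127  81  80  78  74]]
```

The tongue's near lower corner is at about (200,187), dipped roughly 3°, so the block is pivoting on the far stop as planned. Now I'll slide it under the lip.

```bash
python3 -m crank '[[0.05,0,0,0],[0,0.12,0,0],[0,0.12,0,0],[0,0.12,0,0],[0,0.1,0,0],[0,0,0,0],[0,0,0,0],[0,0,0,0]]'; python3 -c "
from chk import *
s=camera('side');tg(s)
for p in(0,3):print(p,pred(s,7,0,5.5,p))
tx=R.from_quat(env.get_state()['tool_rot']).as_matrix()[:,0]
go(bed(4,0,0)+.0302*tx-[0,.00107,0],BY+np.pi/2)"
```

```text
clock: 27.05
position: [0.4616, 0.2182, 0.0329]
tool_rot: [-0.446, 0.515, 0.482, 0.551]
ft_force: [2.5, 1.5, 10.3]
opening: 0.0498
179 200 202
180 197 202
181 197 202
182 198 202
183 197 202
184 197 202
185 197 202
186 197 200
0 [[195.5, 185.6], [195.3, 183.2], [195.1, 179.3], [194.9, 176.9], [203.4, 185.1], [203.3, 182.7], [202.8, 178.8], [202.7, 176.4]]
3 [[195.6, 186.9], [195.3, 184.6], [195.2, 180.6], [194.9, 178.2], [203.5, 186.1], [203.2, 183.7], [202.9, 179.7], [202.6, 177.4]]
t 27.1 pos [0.4616 0.2182 0.0329] toolx [ 0.004  0.072 -0.997] jawyaw 1.433 q6 0.38 F [ 3.3  0.9 11.2] open 0.0497
SHIFT before turn (units) [ 0.28  0.35 -0.06] turn units -0.006
SHIFT after turn [ 0.28  0.35 -0.06]
```

The tongue's right edge moved by 3 to 4 px and its left end now vanishes at the lip edge (u ≈ 197), with low side force. It is going under the lip, so I'll continue.

```bash
python3 -m crank '[[0,0.1,0,0],[0,0.1,0,0],[0,0.1,0,0],[0,0.08,0,0],[0.06,0.04,0,0],[0.08,0,0,0],[0.08,0,0,0],[0,0,0,0]]'; python3 -c "
from chk import *
s=camera('side');tg(s)
for p in(0,3):print(p,pred(s,0,0,0,p)[4:])
tx=R.from_quat(env.get_state()['tool_rot']).as_matrix()[:,0]
go(bed(4,0,0)+.0302*tx-[0,.00107,0],BY+np.pi/2)"
```

```text
clock: 28.1
position: [0.45, 0.2194, 0.0271]
tool_rot: [-0.446, 0.516, 0.482, 0.55]
ft_force: [2.7, -2.1, 11.9]
opening: 0.0498
180 197 198
181 197 198
182 198 199
183 198 199
184 197 198
185 192 199
186 192 200
0 [[201.2, 186.9], [201.1, 184.5], [200.7, 180.5], [200.5, 178.2]]
3 [[201.3, 187.9], [201.0, 185.5], [200.8, 181.5], [200.5, 179.1]]
t 28.15 pos [0.45   0.2194 0.0271] toolx [ 0.002  0.071 -0.997] jawyaw 1.432 q6 0.39 F [ 2.3 -0.4 13.1] open 0.0498
SHIFT before turn (units) [ 0.05 -0.12 -0.03] turn units -0.009
SHIFT after turn [ 0.05 -0.12 -0.03]
```

x ≈ -2 to -3 mm and z ≈ 1 mm: tongue in, far end off the stop, block on the floor. I'll release, rise, and check with the cameras.

```bash
python3 -m crank '[[0,0,0,0],[0,0,0,0],[0,0,0,0],[-0.3,0,0,0],[-0.6,0,0,0],[-1,0,0,0],[-1,0,0,0],[-0.8,0,0,0]]' 68; python3 -c "
from chk import *
s=camera('side');t=camera('top');tg(s)
cv2.imwrite('pics/s9.png',s['img'][...,::-1]);cv2.imwrite('pics/t9.png',t['img'][...,::-1])
# visible pale/dark silhouettes: predicted corners flat vs far end on stop
K=[(65,-25,28),(65,25,28),(65,-25,0),(-60,-25,28),(-60,25,28)]
for x in(-3,0):print(x,[proj(s,bed(k[0]+x,*k[1:]))[0].round(1).tolist() for k in K],[proj(t,bed(k[0]+x,*k[1:]))[0].round(1).tolist() for k in K])
g=cv2.cvtColor(s['img'],cv2.COLOR_RGB2GRAY)
print('side cols 230-256, rows 150-186');print('\n'.join(str(150+i)+' '+' '.join('%3d'%k for k in r) for i,r in enumerate(g[150:186,228:258:2])))
st=env.get_state();print(st['position'])
"
```

```text
clock: 29.15
position: [0.4494, 0.2129, 0.1202]
tool_rot: [-0.445, 0.516, 0.483, 0.55]
ft_force: [1.5, 0.5, -0.6]
opening: 0.0681
180 197 198
181 197 198
182 198 199
183 198 199
184 197 199
185 193 199
186 192 200
-3 [[240.7, 176.1], [239.1, 170.0], [241.0, 184.4], [199.7, 178.6], [199.1, 172.4]] [[163.2, 242.7], [143.6, 239.8], [166.2, 243.0], [154.5, 292.5], [134.7, 289.6]]
0 [[241.7, 176.0], [240.1, 170.0], [242.0, 184.4], [200.7, 178.5], [200.1, 172.3]] [[163.4, 241.5], [143.8, 238.6], [166.4, 241.8], [154.7, 291.3], [134.9, 288.4]]
side cols 230-256, rows 150-186
150 107  93  80  82  78  46   7  22  23  28  27  31  33  37 108
151  81  83  90  87  84  60   7  13  18  18  26  38  40  42 129
152  83 106 114 111 100  66   9   4   8  14  22  37  44  46 106
153 103 124 128 120 103  70  15  11   9  13  11  32  47  48  83
154 113 124 126 108  95  69  35  14   6  12   9  32  63  60 113
155 105 103  96  90  93  77  47  27  11   7  13  33  67  88 146
156  94  76  69  73  82  90  78  47  33  16   9  39  49 112 158
157  91  81  78  74  77  89  89  75  61  43  33  34  32 106 158
158  89  94  
[... 1113 characters left out ...]
8 147 151 153 150  52  39
176  23  63  58  43  54  30 119  73  86 151 157 156 154  53  36
177  30  39  34  33  37  52 123  62  78 157 163 161 156  60  33
178  77  88  77  74  62  73 116  63  68 152 164 164 147  56  38
179  87  96  90  88  80  83 116  84  63 145 165 164 133  52  49
180  82  83  82  85  84  84 121 108  60 143 164 165 130  54  53
181  84  82  81  82  85  83 123 115  56 137 166 165 152  76  69
182  83  82  84  83 101  83 123 118  48 117 166 167 165 131 120
183  84  86  81  81  93  79 122 134  42 107 166 168 168 161 156
184  84  85  86  87  78  85 125 153  70 126 169 169 168 166 163
185  82  82  99 117  87 130 149 158 135 150 169 169 163 154 144
[0.45030067 0.21316541 0.12089423]
```

The side view shows the far end's top near edge at row 177 (176 expected if flat) and its underside at row 185 (184.4 expected). The block lies flat at x ≈ -4 mm, with the tongue hooked. Next is the knob: go beside it on the -y side with the fingers shut.

```bash
python3 -c "
from chk import *
go(bed(114,-45,25),BY+np.pi/2)"
```

```text
t 29.25 pos [0.4503 0.2132 0.1209] toolx [ 0.003  0.072 -0.997] jawyaw 1.432 q6 0.37 F [ 0.3 -0.2 -0.2] open 0.0679
SHIFT before turn (units) [ 1.45 -4.49 -1.72] turn units -0.008
SHIFT after turn [ 1.45 -4.48 -1.73]
```

```bash
python3 -m crank '[[0,-0.2,-0.6,0],[0,-0.5,-0.8,0],[0,-0.9,-0.35,0],[0,-1,0,0],[0,-1,0,0],[0,-0.9,0,0],[0,0,0,0],[0,0,0,0]]' 0; python3 -m crank '[[0.4,0,0,0],[0.6,0,0,0],[0.6,0,0,0],[0.6,0,0,0],[0.4,0,0,0],[0.2,0,0,0],[0,0,0,0],[0,0,0,0]]'; python3 -c "
from chk import *
go(bed(114,-45,-11),BY+np.pi/2)
t=camera('top');s=camera('side')
def red(c,b):
    h=cv2.cvtColor(c['img'],cv2.COLOR_RGB2HSV);x0,y0,x1,y1=b;h=h[y0:y1,x0:x1];m=((h[...,0]<5)|(h[...,0]>174))&(h[...,1]>190)&(h[...,2]>90)
    v,u=np.where(m);return (u.mean()+x0,v.mean()+y0,len(u)) if len(u) else None
print(red(t,(80,195,180,250)),red(s,(220,140,290,200)),proj(t,bed(114,0,49)),proj(s,bed(114,0,30)))
g=cv2.cvtColor(t['img'],cv2.COLOR_RGB2GRAY);print('\n'.join(str(234+i)+' '+' '.join('%3d'%k for k in r) for i,r in enumerate(g[234:310:4,124:180:2])))"
```

```text
clock: 30.25
position: [0.5544, 0.1541, 0.1141]
tool_rot: [-0.445, 0.517, 0.483, 0.549]
ft_force: [-0.5, 0.7, 0.4]
opening: 0.0003
clock: 31.25
position: [0.555, 0.1593, 0.0452]
tool_rot: [-0.445, 0.516, 0.483, 0.55]
ft_force: [0.4, -0.1, -0.8]
opening: -0.0
t 31.25 pos [0.555  0.1593 0.0452] toolx [ 0.001  0.071 -0.997] jawyaw 1.432 q6 0.24 F [ 0.4 -0.1 -0.8] open -0.0
SHIFT before turn (units) [ 0.   -0.03 -0.06] turn units -0.008
SHIFT after turn [ 0.   -0.03 -0.06]
None (np.float64(269.0), np.float64(145.8), 5) [[154.45860324 220.21354589]] [[256.49408581 171.44157946]]
234  60  62  62  61  61  62  63  61  18  19  16  16  17  18  15  16  22  18  15  19  19  17  19  21  22  22  21  74
235  58  61  61  60  59  60  58  56  25  17  17  17  17  15  16  16  17  18  16  16  17  18  20  22  24  52  71  89
236  40  47  54  57  55  57  56  57  34  17  18  16  15  16  17  18  16  19  15  25  99 110 111 108  66  73  82  90
237  41  39  38  39  48  54  54  53  48  20  16  14  16  16  17  15  18  18  15  16  41  60 110  94  61  68  66  65
238  40  39  35  35  33  32  40  53  50  25  16  17  17
[... 984 characters left out ...]
  58
247  42  43  42  41  39  37  35  33  31  29  24  22  20  15  16  11  28  41  68  58  53  67  83  99  97  98  98  96
248  43  43  41  41  39  38  34  31  32  27  24  21  18  15  15  15  34  48  95  95  60  71  74  72  72  74  75  71
249  45  42  40  39  39  36  32  34  31  25  22  20  18  16  14  42  59  72 108  87  86  97 109 107 107 105 104 103
250  43  42  42  41  37  38  36  33  29  28  25  21  17  17  14  23  34  34  68  63  83  88 104 107 105 107 107 108
251  45  42  42  40  36  35  33  31  27  21  30  21  13  16  15  25  35  34  55  74  79  89 101 100 100 100 100  99
252  43  44  40  39  37  36  33  29  29  27  46  28  14  13  15  30  39  27  66  96  95 104 103 103 104 101 101 100
```

Beside the knob (TCP on target, fingers shut). Now pushing along +y.

```bash
python3 -m crank '[[0,0,0.3,0],[0,0,0.3,0],[0,0,0.3,0],[0,0,0.4,0],[0,0,0.5,0],[0,0,0.5,0],[0,0,0.5,0],[0,0,0.5,0]]'; python3 -m crank '[[0.03,0,0.4,0],[0.03,0,0.4,0],[0.03,0,0.3,0],[0.03,0,0.3,0],[0,0,0.2,0],[0,0,0.15,0],[0,0,0.1,0],[0,0,0,0]]'; python3 -c "
from chk import *
go(bed(114,-30+110,-11),BY+np.pi/2)"
```

```text
clock: 32.35
position: [0.566, 0.2417, 0.0506]
tool_rot: [-0.445, 0.516, 0.483, 0.549]
ft_force: [-0.0, -4.1, -3.3]
opening: 0.0001
clock: 33.35
position: [0.5719, 0.283, 0.0504]
tool_rot: [-0.446, 0.519, 0.481, 0.548]
ft_force: [-2.8, -28.1, 4.7]
opening: -0.0004
t 33.35 pos [0.5719 0.283  0.0504] toolx [-0.001  0.064 -0.998] jawyaw 1.43 q6 0.44 F [ -2.8 -28.1   4.7] open -0.0004
SHIFT before turn (units) [ 0.21 -0.04 -0.06] turn units -0.022
SHIFT after turn [ 0.21 -0.04 -0.06]
```

The force rose to 28 N after about 109 mm of pushing, so that is the hard stop. I'll back off, rise clear and check with both cameras.

```bash
python3 -m crank '[[0,0,-0.3,0],[0,0,-0.5,0],[-0.2,0,-0.6,0],[-0.7,0,-0.6,0],[-1,0,-1,0],[-1,0,-1,0],[-1,0,-1,0],[-1,0,-1,0]]'; python3 -m crank '[[0,0,-1,0],[0,0,-1,0],[0,0,-1,0],[0,0,-1,0],[0,0,-1,0],[0,0,-1,0],[0,0,-1,0],[0,0,-0.5,0]]'
python3 - <<'E'
from chk import *
t=camera('top');s=camera('side');st=env.get_state();print(st["clock"],st["position"],st["ft_force"])
cv2.imwrite('pics/t10.png',t['img'][...,::-1]);cv2.imwrite('pics/s10.png',s['img'][...,::-1])
def red(c,b):
    h=cv2.cvtColor(c['img'],cv2.COLOR_RGB2HSV);x0,y0,x1,y1=b;h=h[y0:y1,x0:x1];m=((h[...,0]<6)|(h[...,0]>174))&(h[...,1]>170)&(h[...,2]>60)
    v,u=np.where(m);return (u.mean()+x0,v.mean()+y0,len(u)) if len(u) else None
print("top knob",red(t,(70,180,180,250)),"side",red(s,(215,120,290,200)))
for y in(90,100,105,110):print(y,proj(t,bed(114,y,46)).round(1),proj(s,bed(114,y,30)).round(1))
# block dark top in top view
g=cv2.cvtColor(t['img'],cv2.COLOR_RGB2HSV);
m=(g[...,2]<70).astype(np.uint8)[225:310,85:160];n,l,S,c=cv2.connectedComponentsWithStats(m)
print([(S[i].tolist(),c[i].round(1).tolist()) for i in range(1,n) if S[i,4]>40],"offset 85,225")
def corners(y,x=-3):return proj(t,np.array([bed(a+x,b+y,28) for a,b in[(65,25),(65,-25),(-60,-25),(-60,25)]])).round(1).tolist()
print(corners(108))
# bystanders vs first picture
a=cv2.imread('pics/top0.png');b=t['img'][...,::-1]
for n,(x0,y0,x1,y1) in dict(tin=(235,125,285,175),hook=(300,115,355,190),purple=(365,125,415,190)).items():
    print(n,np.abs(a[y0:y1,x0:x1].astype(int)-b[y0:y1,x0:x1]).mean().round(2))
E
```

```text
clock: 34.35
position: [0.5516, 0.1283, 0.1646]
tool_rot: [-0.445, 0.516, 0.483, 0.55]
ft_force: [-0.2, 0.4, 0.1]
opening: 0.0001
clock: 35.35
position: [0.5257, -0.0569, 0.1503]
tool_rot: [-0.445, 0.516, 0.482, 0.55]
ft_force: [0.7, 0.5, 0.6]
opening: -0.0003
35.45 [ 0.5258386  -0.05647494  0.14989733] [-0.10599988  0.50642951 -0.24634439]
top knob (np.float64(116.88764044943821), np.float64(215.01123595505618), 89) side (np.float64(252.5595238095238), np.float64(159.23809523809524), 84)
90 [[119.3 215.1]] [[253.  161.1]]
100 [[115.3 214.5]] [[252.7 160. ]]
105 [[113.3 214.2]] [[252.5 159.5]]
110 [[111.4 213.9]] [[252.3 158.9]]
[([0, 3, 14, 47, 254], [4.5, 25.1]), ([22, 4, 23, 6, 54], [33.1, 6.3]), ([12, 11, 30, 50, 738], [27.0, 35.9]), ([5, 62, 32, 14, 288], [20.7, 68.3])] offset 85,225
[[101.5, 233.6], [121.0, 236.5], [111.8, 286.1], [92.1, 283.2]]
tin 24.08
hook 17.07
purple 16.45
```

Run:
```python
from chk import *
t0=cv2.imread('pics/top0.png');t=cv2.imread('pics/t10.png');cam=camera('top')
def red(im):
    h=cv2.cvtColor(im,cv2.COLOR_BGR2HSV)[180:250,70:180];m=((h[...,0]<6)|(h[...,0]>174))&(h[...,1]>170)&(h[...,2]>60)
    v,u=np.where(m);return np.array([u.mean()+70,v.mean()+180])
a,b=red(t0),red(t);pa,pb=onz(cam,*a,.100),onz(cam,*b,.100);print(a,b,"moved mm",np.linalg.norm(pb-pa)*1e3, (pb-pa))
# profile along rails from green to carriage at bumper lines, both bumpers
for v0,im,n in((247,t,'now'),(266,t,'now'),(247,t0,'start'),(266,t0,'start')):
    print(n,v0,[im[v0,u].tolist() for u in range(78,112,2)])
for r in (240,250,256,262,270,280):print(r,cv2.cvtColor(t,cv2.COLOR_BGR2GRAY)[r,76:140:2])
for n,(x0,y0,x1,y1) in dict(tin=(235,125,285,175),hook=(300,115,355,190)).items():
    ha=t0[y0:y1,x0:x1];hb=t[y0:y1,x0:x1];print(n,ha.mean((0,1)),hb.mean((0,1)))
    print(cv2.phaseCorrelate(cv2.cvtColor(ha,6).astype(np.float32),cv2.cvtColor(hb,6).astype(np.float32)))
```

```text
[156.33333333 220.96551724] [116.88764045 215.01123596] moved mm 100.06344899699863 [0.01403615 0.09907411 0.        ]
now 247 [[147, 153, 152], [140, 145, 143], [61, 81, 50], [57, 80, 40], [50, 72, 37], [21, 24, 21], [18, 20, 22], [20, 22, 24], [18, 21, 22], [12, 11, 12], [29, 49, 59], [83, 131, 152], [81, 129, 130], [25, 32, 33], [80, 79, 79], [117, 114, 115], [39, 36, 39]]
now 266 [[73, 91, 66], [57, 81, 40], [54, 78, 38], [22, 28, 19], [17, 20, 21], [18, 19, 21], [19, 22, 23], [13, 16, 15], [16, 23, 29], [60, 96, 119], [78, 124, 141], [28, 36, 41], [28, 26, 27], [89, 87, 88], [109, 106, 105], [87, 86, 85], [64, 62, 63]]
start 247 [[131, 136, 136], [122, 127, 125], [55, 71, 43], [48, 69, 33], [43, 62, 29], [16, 20, 17], [14, 15, 17], [17, 18, 19], [12, 13, 15], [5, 9, 8], [23, 39, 49], [73, 115, 133], [84, 133, 134], [83, 133, 134], [84, 134, 135], [85, 134, 135], [84, 133, 135]]
start 266 [[63, 80, 57], [50, 71, 35], [46, 67, 32], [18, 22, 17], [16, 17, 18], [14, 16, 16], [15, 18, 19], [7, 8, 9], [14, 18, 23], [51, 84, 105], [75, 119, 135], [76, 120, 136], [75, 119, 135], [75, 11
[... 444 characters left out ...]
 136 142 144 145]
262 [151 124  66  66  40  16  58  91 102 120 141 143  88  54  34  44  58  71
  94  53  25  28  73  44  67 101 124 127 135 136 137 137]
270 [131  67  67  49  22  70 135 141 137 140 143 111  45 115  68  33  88  21
  41  74  27  48  44  60  99 123 125 134 136 136 136 135]
280 [ 67  65  51  23  70 136 137 132 131 127 116  24  18  23  53  89  82  57
  25  19  51  53 105  73  92  66 105 129 142 142 143 142]
tin [116.488  122.7284 124.7616] [122.4388 128.9944 129.5856]
((0.11862791422752395, 0.22486369097538272), 0.5533769275665283)
hook [ 90.73721212 108.41406061 122.30909091] [100.99539394 120.73333333 135.91151515]
((0.1259079114249957, 0.15902377785274524), 0.5376265322367351)
```

Run:
```python
from chk import *
c=camera('top')
for z in(.035,.045,.055):
    q=[]
    for P in[(70,300),(598,380)]:
        w=onz(c,*px(*P,5,70,195),z)[:2]-BED;q.append(-np.sin(BY)*w[0]+np.cos(BY)*w[1])
    print(z,np.round(q,4),"start travel",round(.055-np.mean(q),4))
print(env.get_state()["clock"])
```

```text
0.035 [ 0.1909 -0.0914] start travel 0.0053
0.045 [ 0.1861 -0.0934] start travel 0.0086
0.055 [ 0.1814 -0.0955] start travel 0.012
35.55
```

```bash
python3 -c "
from workcell import job,env
print(job.job_done(),env.get_state()['clock'])"
```

```text
the job is handed in; nothing more can be done
the job is handed in; nothing more can be done
```

I loaded the block into the bed with its tongue under the lip, pushed the carriage to the green station, and handed the job in at about 35.6 s. My last checks agreed with this, but they were numbers only, because I had used all 12 picture views.

**What I did**
- The block went in by resting its far end on the far stop so it pivoted in the pads. I then slid the tongue under the lip and let go once it lay flat.
- I pushed the knob with shut fingers until the force rose to 28 N.

**Last checks**
- **Seating:** after I let go, the side view put the block's edges within about 1 px of lying flat, roughly 4 mm towards the lip wall. After the push, the top view still matched a block lying flat in the bed.
- **Carriage:** the top camera shows the knob moved about 100 mm. With an estimated start of 5 to 12 mm, that matches the 110 mm stop to within a few mm. I did not measure the gap to the end block directly.
- **Bystanders:** the tin and bench hook shifted only 0.1 to 0.2 px between the first and last top views, so they have not moved.

**What went wrong or disagreed**
- The real finger tips were about 30 mm higher than the reported TCP, so the first two closures missed the block without disturbing it.
- The first grasp ran into the last joint's range limit, so I set the block down and regrasped it half-turned.
- That left a 4° sideways tool tilt, which I worked around and never removed.
- The cloth hid the tongue end at the set-down. I fitted that pose from the visible corners only.

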